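Knife-edge check of tattoo pen handles

TASK

Check the two pen handles parked nose-in on the one stand, one at a time: lay the handle by its middle groove across the knife-edge balance and let go of it to see whether it stays level or tips. A handle that stays level goes into the empty bay of the ready stand, tail in the trough and nose out; one that tips has a shifted weight and is laid in the steel tray. Put each handle away before you try the next, do not drop them, and leave the handle that is already on the ready stand, the rinse cup and the ink-cap strip where they are.

Things in the scene. Friction and masses are not known exactly. Their poses are not given: they have to be found in the camera images.
- handle_a: Aluminium tattoo-pen handle, round bar 140 mm long, 24 mm thick, 0.15-0.24 kg, ballast hidden inside. Origin on its axis at mid-length, at a narrow groove; x to the nose (grooved half, tapered end, dark socket); tail half plain. It may be rolled about x. Starts in a bay of park_stand, nose in the trough, tail out.
- handle_b: Aluminium tattoo-pen handle, round bar 140 mm long, 24 mm thick, 0.15-0.24 kg, ballast hidden inside. Origin on its axis at mid-length, at a narrow groove; x to the nose (grooved half, tapered end, dark socket); tail half plain. It may be rolled about x. Starts in the other bay of park_stand, nose in the trough.
- nose_a (a point): Tip of the nose of handle_a, on its axis, 70 mm from its origin (the tail's end is 70 mm the other way; both ends are round over their last 12 mm).
- nose_b (a point): Tip of the nose of handle_b, on its axis, 70 mm from its origin.
- park_stand: Fixed stand, 160 (x) by 156 (y) mm; origin centre of underside, +x away from the robot. Two bays along x at y = +-40 mm: an open black trough at x = 15..76 (28 wide, rims 50 high), no room for fingers in it; an 8 mm rail at x = -54 (top 34 high); base plate 8 high. Holds the two unchecked handles nose-in, axes 46 mm above the bench. Left or right of the robot.
- ready_stand: Fixed stand, 160 (x) by 156 (y) mm; origin centre of underside, +x away from the robot. Two bays along x at y = +-40 mm: an open black trough at x = 15..76 (28 wide, rims 50 high), no room for fingers in it; an 8 mm rail at x = -54 (top 34 high); base plate 8 high. On the other side; bay y = +40 holds handle_c, tail in the trough; bay y = -40 is empty.
- ready_bay (a point): Where the handle's origin must come in the empty bay of ready_stand: on the bay's axis, 46 mm above the bench. x as on the stand, towards the trough; a handle put there has its tail in the trough and its nose towards -x. The trough's end wall is at x = 76 mm.
- balance: Fixed knife-edge balance: steel base 150 (x) by 70 (y) by 8 mm, origin centre of its underside. Across its middle stands a blade, 9 mm thick in x, 45 mm wide in y, with a 90 degree V notch in which a handle lies along x, either way round; the cheeks rise 3 mm above the handle's axis, so fingers do not fit there. Rest posts 14 mm square at x = +-52, tops 30 mm above the bench.
- edge (a point): Where a handle's origin comes when laid centrally on the balance: middle of the V, on the handle's axis, 52 mm above the bench; axes as on the balance. A handle stays level (leans under 0.1 rad) if its centre of mass is within 3 mm of here in x. The off-centre one has it more than 8 mm from its groove: it tips 0.17-0.2 rad, one end down on a rest post, and lies still in the V.
- tray: Fixed open steel tray for faulty handles, 210 (x) by 120 (y) mm, walls 3 mm thick and 22 mm high, floor 3 mm thick; origin centre of its underside, x along its length, which lies across the robot's front beyond the balance.
- handle_c: Third handle of the same make, already checked: lies in the bay y = +40 of ready_stand, nose towards -x, and stays there. Origin as on the others.
- rinse_cup: Clear plastic rinse cup, 84 mm wide at the rim, 100 mm high, dark inside; origin centre of its underside. Leave it alone.
- cap_strip: White strip, 30 (x) by 114 (y) mm, with four black ink caps, 25 mm high in all; origin centre of its underside. Leave it alone.
There are look-alikes about, which are no part of the job. Leave any green look-alike of the handle_a alone.

How it is judged:
By the outcome, as a careful person would: the job done as asked, in the order asked, and still so for the second after the job is handed in, with the robot touching nothing.
It also fails if it takes over 72 s, if anything falls off the work surface, if the arm or the gripper's body presses on something with over 40 N, if the wrist force passes 120 N, or if a joint passes its speed limit or range.

ROBOT

A 6-joint arm with a two-finger parallel gripper is mounted at the origin on the work surface. World frame = base frame: x ahead of the robot, y to its left, z up, the work surface at z = 0. Lengths are in m, angles in rad, forces in N, time in s.
With the tool pointing down it reaches from about 0.35 to 0.975 m from the base axis. Payload 4.9 kg.
Tool frame: the origin (TCP) lies at the very end of the fingers, on their centre line; the grasp point (between the pads) lies 19 mm behind it (ctrl.grip_point_offset is the distance from the TCP to the grasp point, in m); z points along the fingers, y is the line along which they close (so a half turn about z gives the same grasp; the last joint's range is limited). The gripper opens to 85 mm and grips with 20 to 120 N. Pads are 22 mm wide; open, the fingers measure 114 mm over their backs; the gripper's body (76 mm by 85 mm) begins 54 mm behind the grasp point. The pads swing forward as they close: fully open they stand 13 mm farther back than shut.
Start: joints at [1.057, 0.053, 1.613, -0, 1.476, -0.119], TCP at [0.24, 0.577, 0.231] pointing down, gripper open.
Joint ranges: [-3.01, 3.01], [-1.01, 2.22], [0.06, 2.58], [-1.02, 4.17], [0.09, 2.62], [-3.14, 3.14]. Speed limits (rad/s): [2.57, 2.57, 3.14, 3.14, 3.14, 3.14].

INTERFACE

Orientations are given as a rotation vector (axis times angle).
In Python, from station import ctrl gives the robot as it stands.
- The arm moves only by the tool send_rows, never from a script. Its argument "rows" is a list of rows, each a list of 3 entries, a list of its own where there are three numbers: the finger opening in cm, from 0 to 8.54, then the shift along the tool's x, y, z in cm, then the turn about the tool's z in degrees. A call has 1 to 10 rows; each row shifts and turns the commanded pose from where the row before left it, along the tool's axes as they then stand; what a row does not reach is not made up. A row lasts 1/8 s, in which the tool goes at most 62.5 mm and 10.7 degrees, less where a joint would pass 70% of its speed; a pose out of reach is approached as far as the arm can. A call with a gripper value outside its range is refused whole. The fingers move at their own pace and stop on an object; "newtons" is the grip in N (left out, the last holds). Time passes only in rows, so rows that do not move let the fingers close. It gives the time, the measured TCP pose, the force, the opening and the grip force at its end, in the units of the state.
- ctrl.get_obs(): the state, without advancing time (a new reading comes with each control period).
- ctrl.get_image(name): name is "scene" or "top" or "wrist"; returns a dict with "frame" (384x512x3 uint8, red, green, blue), "range_z" (384x512 float32, m along the optical axis (not along the pixel's ray), 0 where there is no reading), "fx", "fy", "cx", "cy" (pixels), "cam_to_world" (4x4, takes a point from camera to world coordinates). Camera axes: x right, y down, z forward; pixel columns grow to the right and rows downward; lengths in m; the calibration is good to about 2 mm. A picture is of the moment at which its call begins.
- ctrl.finish_job(): hands the job in; it is judged then, once.
The state is a dict: "t": time; "q": joint angles; "dq": joint speeds; "effort": joint torques, N m; "tool_pos": TCP position; "tool_rot": TCP orientation; "contact_force": force on the tool from outside, world axes, zero at the start; "wrist_torque": the same for the moment, N m; "opening": finger opening in m; "grip_force": force on a finger pad.
Only numpy, scipy, OpenCV 4.12 (cv2) and the standard library are available. Lean on these libraries where they do the work, as an engineer would, in place of code of your own. Each camera call takes 0.05 s, during which the arm holds its last target. There are 200 camera calls.

## Working session

There is one attempt and no reset: what is moved stays moved. The work goes in short steps, Python scripts to look and compute and a tool call to move; the robot and the scene stay as the last step left them, time stands still between calls to the robot, and variables do not carry over. Pictures are saved under pics/ and viewed, at most 10 in all, crops included, and the job is handed in when it is done.

Besides the shell and the picture viewer there is one more tool, called after "Emit:" as name(argument=value, ...), one argument or row to a line, values as JSON. send_rows: Moves the arm, as the interface text tells. Its arguments: {"type":"object","properties":{"rows":{"type":"array","items":{"type":"array"}},"newtons":{"type":"number"}},"required":["rows"]}

```bash
ls; mkdir -p pics
python3 - <<'E'
from station import ctrl
import cv2,numpy as np
o=ctrl.get_obs(); print({k:np.round(v,3) for k,v in o.items()})
ims=[ctrl.get_image(n) for n in("top","scene")]
for n,i in zip(("top","scene"),ims):
    np.savez(f"pics/{n}0.npz",**i)
    print(n,i["fx"],i["cx"],i["cy"],np.round(i["cam_to_world"],3).tolist())
    cv2.imwrite(f"pics/{n}0.png",cv2.resize(i["frame"][...,::-1],(800,600),interpolation=cv2.INTER_CUBIC))
E
```

```text
pics
{'t': np.float64(0.0), 'q': array([ 1.057,  0.053,  1.614, -0.   ,  1.476, -0.119]), 'dq': array([-0.   ,  0.002,  0.   , -0.001,  0.001,  0.001]), 'effort': array([ 0.0000e+00, -3.9366e+01, -3.7018e+01, -0.0000e+00,  7.0000e-03,
       -0.0000e+00]), 'tool_pos': array([0.24 , 0.576, 0.23 ]), 'tool_rot': array([-6.16e-01, -3.08e+00,  3.00e-03]), 'contact_force': array([0.149, 0.008, 0.058]), 'wrist_torque': array([-0.03 , -0.066, -0.015]), 'grip_force': np.float64(0.0), 'opening': np.float64(0.085)}
top 351.45685403975506 262.3233507374448 190.39913389266545 [[-0.002, -0.992, 0.123, 0.34], [-1.0, 0.004, 0.014, -0.009], [-0.014, -0.123, -0.992, 1.156], [0.0, 0.0, 0.0, 1.0]]
scene 418.9720911352631 255.19007681077989 193.6773561422042 [[0.443, 0.483, -0.756, 1.324], [0.897, -0.254, 0.363, -0.387], [-0.016, -0.838, -0.545, 0.673], [0.0, 0.0, 0.0, 1.0]]
```

View pics/top0.png

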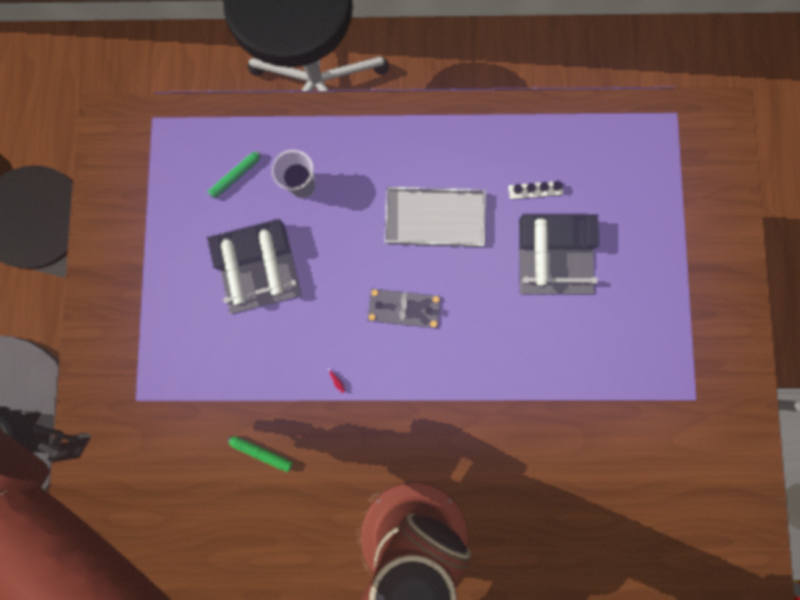

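View pics/scene0.png

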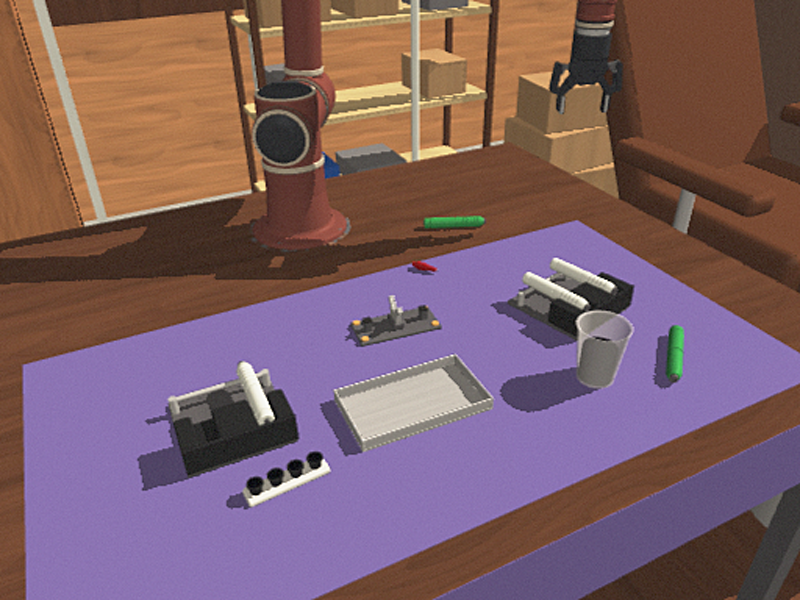

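The top picture shows park_stand on the left (handles at 800-scale pixels (232,270) and (270,262), white with the nose in the black trough). ready_stand is on the right, with handle_c at (541,252) and the right bay empty. The balance is at (405,308) and the tray at (436,217). The green look-alikes at (235,175) and (260,453), and the red pen at (337,381), are no part of the job. I'll enlarge the relevant areas.

```bash
cat > h.py <<'E'
import numpy as np,cv2
from scipy.spatial.transform import Rotation as R
def load(n): return dict(np.load(f"pics/{n}.npz"))
def px2w(i,u,v,z):
    T=i["cam_to_world"]; d=T[:3,:3]@np.array([(u-i["cx"])/i["fx"],(v-i["cy"])/i["fy"],1.])
    return T[:3,3]+d*(z-T[2,3])/d[2]
def w2px(i,p):
    T=i["cam_to_world"]; c=T[:3,:3].T@(np.asarray(p)-T[:3,3])
    return np.array([c[0]/c[2]*i["fx"]+i["cx"],c[1]/c[2]*i["fy"]+i["cy"]])
E
python3 - <<'E'
from h import *
i=load("top0"); f=i["frame"][...,::-1]
P=[]
for u,v in((163,170),(357,163),(259,197),(279,139)):
    c=cv2.resize(f[v-30:v+30,u-40:u+40],(400,300),interpolation=cv2.INTER_CUBIC)
    for k in range(0,80,10):cv2.putText(c,str(u-40+k),(k*5,8),0,.3,(0,255,255),1);cv2.line(c,(k*5,10),(k*5,14),(0,255,255),1)
    for k in range(0,60,10):cv2.putText(c,str(v-30+k),(0,k*5+4),0,.3,(0,255,0),1)
    P.append(c)
cv2.imwrite("pics/top_crops.png",np.vstack([np.hstack(P[:2]),np.hstack(P[2:])]))
E
```

```text
(no output)
```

View pics/top_crops.png

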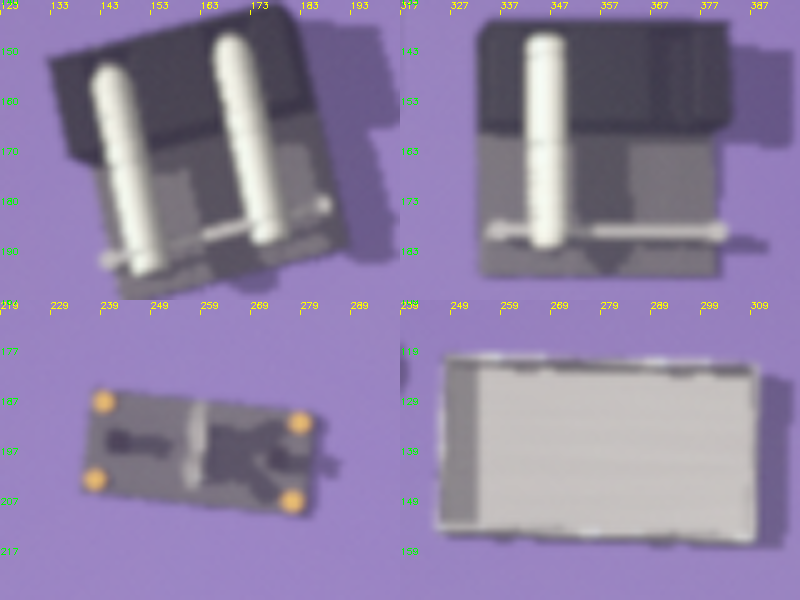

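Run:
```python
from h import *
i=load("top0")
def W(o,pts,z):
    return np.array([px2w(i,o[0]+(x)/5,o[1]+(y)/5,z)[:2] for x,y in pts])
def show(n,a):
    d=a[0]-a[1]; print(n,np.round(a,4).tolist(),"mid",np.round(a.mean(0),4),"len",round(float(np.hypot(*d)),4),"yaw",round(float(np.degrees(np.arctan2(d[1],d[0]))),1))
show("h1",W((123,140),[(107,66),(147,275)],.046))
show("h2",W((123,140),[(228,35),(267,244)],.046))
show("c",W((317,133),[(145,35),(146,247)],.046))
show("readybase",W((317,133),[(78,277),(321,277)],.004))
show("readytrough",W((317,133),[(80,22),(330,22)],.05))
b=W((219,167),[(103,102),(300,123),(292,201),(95,180)],.008)
print("bal",b.mean(0)); show("bx",np.array([(b[0]+b[3])/2,(b[1]+b[2])/2]))
show("bladetop",W((219,167),[(200,103),(193,188)],.055))
t=W((239,109),[(47,57),(357,67),(355,243),(37,230)],.022); print("tray",t.mean(0),t.round(3).tolist())
show("tx",np.array([(t[0]+t[3])/2,(t[1]+t[2])/2]))
w=R.from_rotvec
from station import ctrl
o=ctrl.get_obs(); print(R.from_rotvec(o["tool_rot"]).as_matrix().round(3), ctrl.grip_point_offset)
```

```text
h1 [[0.6001, 0.3886], [0.4637, 0.3576]] mid [0.5319 0.3731] len 0.1399 yaw 12.8
h2 [[0.6203, 0.3105], [0.4834, 0.2813]] mid [0.5518 0.2959] len 0.14 yaw 12.1
c [[0.6401, -0.264], [0.5018, -0.2603]] mid [ 0.571  -0.2621] len 0.1384 yaw -1.5
readybase [[0.4881, -0.2245], [0.4875, -0.3839]] mid [ 0.4878 -0.3042] len 0.1595 yaw 89.8
readytrough [[0.6479, -0.2216], [0.6469, -0.3819]] mid [ 0.6474 -0.3018] len 0.1603 yaw 89.7
bal [0.45917207 0.01985144]
bx [[0.4663, 0.0846], [0.452, -0.0449]] mid [0.4592 0.0199] len 0.1302 yaw 83.7
bladetop [[0.485, 0.017], [0.4312, 0.0214]] mid [0.4581 0.0192] len 0.054 yaw -4.7
tray [ 0.65223714 -0.0477848 ] [[0.716, 0.053], [0.707, -0.153], [0.588, -0.15], [0.598, 0.059]]
tx [[0.6568, 0.056], [0.6477, -0.1516]] mid [ 0.6522 -0.0478] len 0.2079 yaw 87.5
[[-0.923  0.385 -0.001]
 [ 0.385  0.923 -0.002]
 [ 0.    -0.002 -1.   ]] 0.0187
```

```bash
cat >> h.py <<'E'
def plan(start,targets,step=.05,rot=9.,op=None):
    """start/targets: (x,y,z,theta deg of tool y); rows in tool axes, rounded, tracked. target[4] = opening cm"""
    p=np.array(start[:3],float); th=start[3]
    for t in targets:
        dt=(t[3]-th+180)%360-180; n=max(1,int(np.ceil(max(np.linalg.norm(np.array(t[:3])-p)/step,abs(dt)/rot)-1e-6)))
        rows=[]
        for k in range(n):
            a=np.radians(th); Y=np.array([np.cos(a),np.sin(a),0]); Z=np.array([0,0,-1.]); X=np.cross(Y,Z)
            B=np.c_[X,Y,Z]; d=(np.array(t[:3])-p)/(n-k)
            s=np.round(B.T@d*100,1 if k<n-1 else 2); g=round(((th-t[3]+180)%360-180)/(n-k))
            p=p+B@s/100; th-=g
            rows.append([t[4],(s+0).tolist(),int(g)])
        print(*rows,sep=",\n"); print("->",p.round(4),th)
def pose(o):
    M=R.from_rotvec(o["tool_rot"]).as_matrix()
    return [*o["tool_pos"],float(np.degrees(np.arctan2(M[1,1],M[0,1])))]
E
python3 - <<'E'
from h import *
from station import ctrl
plan(pose(ctrl.get_obs()),[(0.53,0.291,0.20,102.4,5.0)])
E
```

```text
[5.0, [-4.2, -1.7, 0.3], -4],
[5.0, [-4.1, -2.0, 0.3], -4],
[5.0, [-3.9, -2.3, 0.3], -4],
[5.0, [-3.7, -2.5, 0.4], -4],
[5.0, [-3.6, -2.8, 0.3], -4],
[5.0, [-3.4, -3.0, 0.4], -4],
[5.0, [-3.1, -3.2, 0.3], -4],
[5.0, [-2.9, -3.5, 0.4], -4],
[5.0, [-2.7, -3.61, 0.32], -3]
-> [0.53  0.291 0.2  ] 102.38245178020894
```

Emit:
send_rows(
  rows=[
    [5.0,[-4.2,-1.7,0.3],-4],
    [5.0,[-4.1,-2.0,0.3],-4],
    [5.0,[-3.9,-2.3,0.3],-4],
    [5.0,[-3.7,-2.5,0.4],-4],
    [5.0,[-3.6,-2.8,0.3],-4],
    [5.0,[-3.4,-3.0,0.4],-4],
    [5.0,[-3.1,-3.2,0.3],-4],
    [5.0,[-2.9,-3.5,0.4],-4],
    [5.0,[-2.7,-3.6,0.3],-3],
    [5.0,[0,0,0],0],
  ],
  newtons=60,
)

```text
t: 1.35
tool_pos: [0.5316, 0.2893, 0.2002]
tool_rot: [0.332, -3.123, 0.001]
contact_force: [0.6, 0.7, -0.2]
opening: 0.0501
grip_force: 0.0
```

Run:
```python
from h import *
from station import ctrl
print(np.round(pose(ctrl.get_obs()),4),ctrl.get_obs()["t"])
i=ctrl.get_image("wrist"); np.savez("pics/w1.npz",**i)
c=cv2.resize(i["frame"][...,::-1],(800,600),interpolation=cv2.INTER_CUBIC)
for p in [(0.5518,0.2959,.046),(0.5319,.3731,.046),(0.53,.291,.046)]:
    u,v=w2px(i,p)*1.5625; print(u,v); cv2.drawMarker(c,(int(u),int(v)),(0,0,255),0,12,1)
cv2.imwrite("pics/w1.png",c)
```

```text
[  0.5316   0.2893   0.2002 102.1474] 1.35
395.2076067672588 311.0767317585267
523.9088428518745 306.32416461652724
395.0330620084231 275.9891368167803
```

View pics/w1.png

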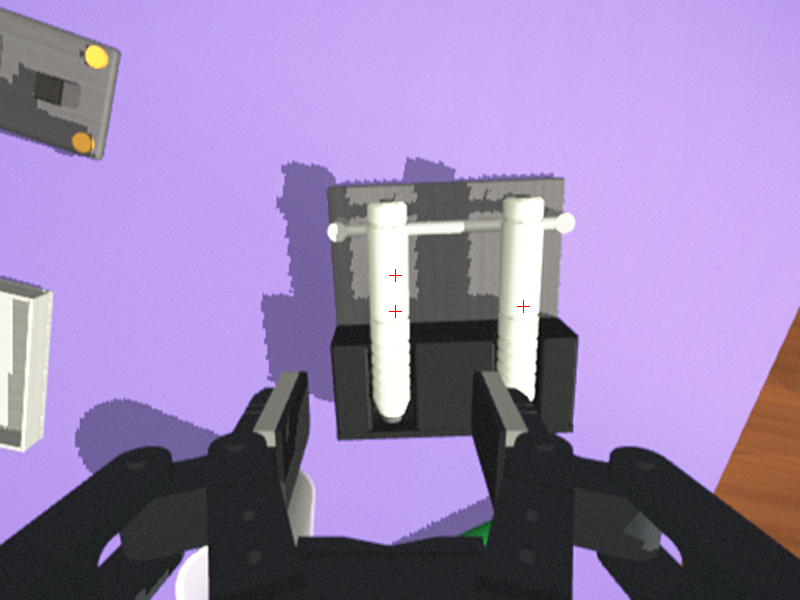

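The wrist view shows both white handles in the bays. The grooves are at about (390,321) and (518,318), slightly nearer the trough than my top-view markers at (395,311) and (523,306). The tails are at (387,205) and (523,200).

Run:
```python
from h import *
from station import ctrl
i=load("w1"); s=1/1.5625
for n,a in dict(g2=(390,321),g1=(518,318)).items(): print(n,px2w(i,a[0]*s,a[1]*s,.0575).round(4))
for n,a in dict(t2=(387,203),n2=(393,421),t1=(523,198)).items(): print(n,px2w(i,a[0]*s,a[1]*s,.046).round(4))
print(i["cam_to_world"].round(3).tolist())
g=.5*(px2w(i,390*s,321*s,.0575)+np.array([.5518,.2959,0]));print(g)
```

```text
g2 [0.5551 0.2933 0.0575]
g1 [0.537  0.3679 0.0575]
t2 [0.4883 0.277  0.046 ]
n2 [0.6267 0.3109 0.046 ]
t1 [0.4687 0.3538 0.046 ]
[[-0.212, 0.938, 0.274, 0.463], [0.977, 0.204, 0.058, 0.273], [-0.001, 0.28, -0.96, 0.343], [0.0, 0.0, 0.0, 1.0]]
[0.55345269 0.29460774 0.02875   ]
```

Emit:
send_rows(
  rows=[
    [5.0,[-0.15,0,4],-1],
    [5.0,[0,0,5],0],
    [5.0,[0,0,4],0],
    [5.0,[0,0,2.5],0],
    [5.0,[0,0,1.5],0],
    [5.0,[0,0,0],0],
    [1.5,[0,0,0],0],
    [1.5,[0,0,0],0],
    [1.5,[0,0,0],0],
    [1.5,[0,0,0],0],
  ],
  newtons=60,
)

```text
t: 2.65
tool_pos: [0.5332, 0.2918, 0.0333]
tool_rot: [-0.365, 3.117, -0.0]
contact_force: [-0.8, -2.7, 6.4]
opening: 0.0221
grip_force: 58.6
```

Emit:
send_rows(
  rows=[
    [1.5,[0,0,-1],0],
    [1.5,[0,0,-3],0],
    [1.5,[0,0,-4],0],
    [1.5,[0,0,-4],0],
    [1.5,[0,0,0],0],
    [1.5,[0,0,0],0],
  ],
)

```text
t: 3.4
tool_pos: [0.5308, 0.2917, 0.1499]
tool_rot: [0.366, -3.118, 0.0]
contact_force: [-1.9, 0.5, -2.5]
opening: 0.0223
grip_force: 58.7
```

Run:
```python
from h import *
from station import ctrl
o=ctrl.get_obs();print(np.round(pose(o),4),o["opening"],o["contact_force"],o["wrist_torque"])
i=ctrl.get_image("wrist"); np.savez("pics/w2.npz",**i)
j=ctrl.get_image("scene"); np.savez("pics/s2.npz",**j)
u,v=w2px(j,o["tool_pos"]).astype(int); print(u,v)
a=cv2.resize(i["frame"][150:384,130:390],(400,360)); v0=min(max(v-45,0),294);u0=min(max(u-50,0),412)
b=cv2.resize(j["frame"][v0:v0+90,u0:u0+100],(400,360),interpolation=cv2.INTER_CUBIC)
cv2.imwrite("pics/w2.png",np.hstack([a,b])[...,::-1])
```

```text
[  0.5308   0.2917   0.1499 103.3851] 0.02230975740897949 [-1.87408803  0.51886704 -2.49651423] [0.00154464 0.09979325 0.05512176]
353 150
```

View pics/w2.png

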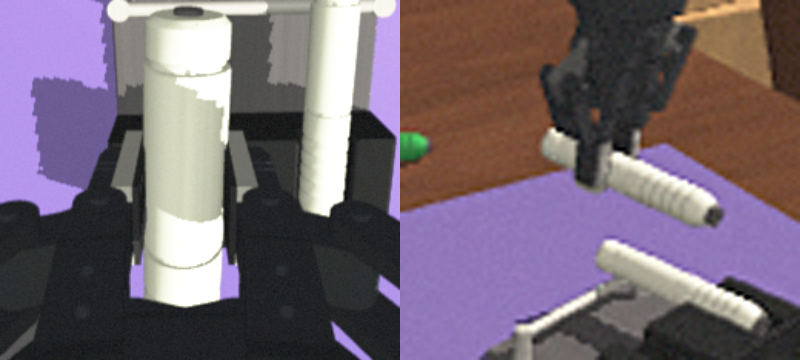

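The handle is held level by its tail half. The groove shows at (182,262) in the left panel, and the second handle is undisturbed.

Run:
```python
from h import *
from station import ctrl
i=load("w2"); o=ctrl.get_obs(); p=np.array(pose(o))
ax=np.radians(p[3]-90); X=np.array([np.cos(ax),np.sin(ax)]);Y=np.array([-X[1],X[0]])
for n,(a,b),z in (("groove",(182,264),.1745),("tailend",(188,10),.1625)):
    w=px2w(i,130+a*.65,150+b*.65,z)[:2]-p[:2]; print(n,(w@X).round(4),(w@Y).round(4))
```

```text
groove 0.0224 -0.0013
tailend -0.048 0.0002
```

Run:
```python
from h import *
from station import ctrl
plan(pose(ctrl.get_obs()),[(0.461,0.0416,0.12,-5.8,1.5)],rot=9.2)
```

```text
[1.5, [1.0, -1.9, 0.2], 9],
[1.5, [0.7, -2.0, 0.2], 9],
[1.5, [0.4, -2.1, 0.2], 9],
[1.5, [0.1, -2.2, 0.3], 9],
[1.5, [-0.3, -2.1, 0.2], 9],
[1.5, [-0.6, -2.1, 0.3], 9],
[1.5, [-0.9, -2.0, 0.2], 9],
[1.5, [-1.2, -1.8, 0.3], 9],
[1.5, [-1.5, -1.6, 0.2], 9],
[1.5, [-1.7, -1.3, 0.3], 9],
[1.5, [-1.9, -1.1, 0.2], 10],
[1.5, [-2.01, -0.68, 0.25], 9]
-> [0.461  0.0416 0.12  ] -5.617099497365686
```

Emit:
send_rows(
  rows=[
    [1.5,[1.0,-1.9,0.2],9],
    [1.5,[0.7,-2.0,0.2],9],
    [1.5,[0.4,-2.1,0.2],9],
    [1.5,[0.1,-2.2,0.3],9],
    [1.5,[-0.3,-2.1,0.2],9],
    [1.5,[-0.6,-2.1,0.3],9],
    [1.5,[-0.9,-2.0,0.2],9],
    [1.5,[-1.2,-1.8,0.3],9],
    [1.5,[-1.5,-1.6,0.2],9],
    [1.5,[-1.7,-1.3,0.3],9],
  ],
)

```text
t: 4.75
tool_pos: [0.473, 0.083, 0.1253]
tool_rot: [-1.952, -2.458, 0.003]
contact_force: [0.1, 0.2, -2.3]
opening: 0.0223
grip_force: 58.7
```

Emit:
send_rows(
  rows=[
    [1.5,[-1.9,-1.1,0.2],10],
    [1.5,[-2.0,-0.7,0.2],9],
    [1.5,[0,0,0],0],
    [1.5,[0,0,0],0],
  ],
)

```text
t: 5.25
tool_pos: [0.4619, 0.0426, 0.1224]
tool_rot: [-2.325, -2.111, 0.001]
contact_force: [0.3, 0.2, -2.2]
opening: 0.022
grip_force: 58.8
```

Run:
```python
from h import *
from station import ctrl
o=ctrl.get_obs();print(np.round(pose(o),4),o["opening"],o["contact_force"])
i=ctrl.get_image("wrist"); np.savez("pics/w3.npz",**i)
c=cv2.resize(i["frame"][...,::-1],(800,600),interpolation=cv2.INTER_CUBIC)
cv2.imwrite("pics/w3.png",c)
for n,p in dict(edge=(.4585,.0195,.055)).items(): print(n,w2px(i,p)*1.5625)
```

```text
[ 0.4619  0.0426  0.1224 -5.5302] 0.022033722944205695 [ 0.33451072  0.18172187 -2.17727408]
edge [385.36749005 370.92072404]
```

View pics/w3.png

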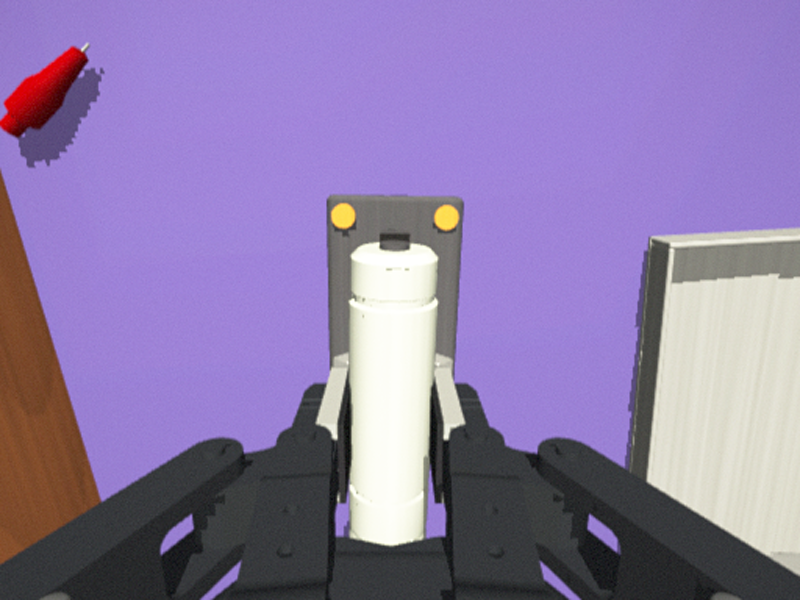

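The wrist view shows the handle held over the balance, with bolts at (343,216) and (447,217) and blade cheek tops at (343,360) and (443,360). This agrees with the predicted edge, so I'll check it in numbers.

Run:
```python
from h import *
from station import ctrl
i=load("w3"); s=.64; p=np.array(pose(ctrl.get_obs()))
b=[px2w(i,u*s,v*s,.008)[:2] for u,v in((343,216),(447,217))]
d=b[1]-b[0]; print("bolts",np.round(b,4),"mid",np.mean(b,0).round(4),"yaw perp",np.degrees(np.arctan2(d[1],d[0])))
t=load("top0"); print("top bolts",[px2w(t,219+x/5,167+y/5,.008)[:2].round(4).tolist() for x,y in((103,102),(95,180))])
for u,v in((343,361),(443,360)): print(px2w(i,u*s,v*s,.055).round(4))
for n,(a,c),z in (("groove",(388,508),.1474),("tail",(395,236),.1354)):
    print(n,(px2w(i,a*s,c*s,z)[:2]-p[:2]).round(4))
plan(pose(ctrl.get_obs()),[(0.461,0.0416,0.039,-5.7,1.5)])
```

```text
bolts [[0.4429 0.086 ]
 [0.4956 0.0804]] mid [0.4693 0.0832] yaw perp -6.003138467019117
top bolts [[0.4921, 0.0821], [0.4405, 0.087]]
[0.4399 0.0262 0.055 ]
[0.485  0.0224 0.055 ]
groove [-0.0021 -0.0237]
tail [0.0068 0.0499]
[1.5, [-0.1, 0.0, 4.2], 0],
[1.5, [-0.03, -0.1, 4.17], 0]
-> [0.461  0.0416 0.039 ] -5.519339870997193
```

Emit:
send_rows(
  rows=[
    [1.5,[-0.1,0,3],0],
    [1.5,[0,0,3],0],
    [1.5,[0,0,1.4],0],
    [1.5,[0,0,0.5],0],
    [1.5,[0,0,0.2],0],
    [1.5,[0,0,0],0],
  ],
)

```text
t: 6.05
tool_pos: [0.4631, 0.0412, 0.0433]
tool_rot: [2.326, 2.109, 0.002]
contact_force: [0.8, 0.2, -2.1]
opening: 0.0216
grip_force: 58.8
```

Emit:
send_rows(
  rows=[
    [1.5,[0,0,0.2],0],
    [1.5,[0,0,0.1],0],
    [1.5,[0,0,0],0],
  ],
)

```text
t: 6.42
tool_pos: [0.4628, 0.0411, 0.0398]
tool_rot: [2.327, 2.109, 0.001]
contact_force: [0.8, -0.0, -1.5]
opening: 0.0223
grip_force: 59.0
```

Emit:
send_rows(
  rows=[
    [1.5,[0,0,0.1],0],
    [1.5,[0,0,0.1],0],
    [1.5,[0,0,0],0],
  ],
)

```text
t: 6.8
tool_pos: [0.4633, 0.0412, 0.0388]
tool_rot: [2.327, 2.109, 0.002]
contact_force: [-2.0, 0.1, 7.2]
opening: 0.0216
grip_force: 59.9
```

Emit:
send_rows(
  rows=[
    [1.5,[0,-0.1,-0.05],0],
    [2.6,[0,0,0],0],
    [3.0,[0,0,0],0],
    [4.5,[0,0,0],0],
    [5.0,[0,0,0],0],
    [5.0,[0,0,-2],0],
    [5.0,[0,0,-4],0],
    [5.0,[0,0,-5],0],
    [5.0,[0,0,0],0],
    [5.0,[0,0,0],0],
  ],
)

```text
t: 8.05
tool_pos: [0.4609, 0.0413, 0.1474]
tool_rot: [-2.327, -2.11, 0.001]
contact_force: [0.7, 0.6, -0.6]
opening: 0.0502
grip_force: 0.0
```

```bash
cat > look.py <<'E'
import sys
from h import *
from station import ctrl
n=sys.argv[1]
o=ctrl.get_obs();print(np.round(pose(o),4),o["t"])
i=ctrl.get_image("wrist"); np.savez(f"pics/{n}w.npz",**i)
j=ctrl.get_image("scene"); np.savez(f"pics/{n}s.npz",**j)
a=cv2.resize(i["frame"],(400,300),interpolation=cv2.INTER_CUBIC)
c=[float(v) for v in sys.argv[2:5]]; u,v=w2px(j,c).astype(int)
u=np.clip(u,40,472);v=np.clip(v,30,354)
b=cv2.resize(j["frame"][v-30:v+30,u-40:u+40],(400,300),interpolation=cv2.INTER_CUBIC)
cv2.imwrite(f"pics/{n}.png",np.hstack([a,b])[...,::-1])
# white handle tilt from wrist depth points near centre
T=i["cam_to_world"]; V,U=np.mgrid[:384,:512]; z=i["range_z"]
P=np.stack([(U-i["cx"])/i["fx"]*z,(V-i["cy"])/i["fy"]*z,z],-1)@T[:3,:3].T+T[:3,3]
P=P[(z>0)&(np.hypot(P[...,0]-c[0],P[...,1]-c[1])<.072)&(i["frame"].min(-1)>130)]
P=P[(P[:,2]>c[2]-.03)&(P[:,2]<c[2]+.035)]
yaw=np.radians(float(sys.argv[5])); X=np.array([np.cos(yaw),np.sin(yaw)]); s=(P[:,:2]-c[:2])@X; l=(P[:,:2]-c[:2])@[-X[1],X[0]]
for k in np.arange(-.07,.07,.01):
    m=(s>=k)&(s<k+.01)&(abs(l)<.015)
    if m.sum()>5: print(round(k+.005,3),m.sum(),"ztop",np.percentile(P[m,2],90).round(4),"lat",l[m].mean().round(4))
E
python3 look.py b1 .46 .0196 .052 -95.6
```

```text
[ 0.4609  0.0413  0.1474 -5.623 ] 8.05
-0.065 401 ztop 0.0751 lat 0.0003
-0.055 457 ztop 0.0748 lat 0.0004
-0.045 426 ztop 0.0733 lat 0.0004
-0.035 404 ztop 0.0714 lat 0.0007
-0.025 388 ztop 0.0698 lat 0.0009
-0.015 359 ztop 0.0679 lat 0.0012
-0.005 431 ztop 0.066 lat -0.0003
0.005 360 ztop 0.0641 lat 0.0008
0.015 287 ztop 0.0626 lat 0.0019
0.025 310 ztop 0.0605 lat 0.0021
0.035 274 ztop 0.0589 lat 0.0023
0.045 246 ztop 0.057 lat 0.0027
0.055 235 ztop 0.0552 lat 0.0028
0.065 80 ztop 0.0523 lat 0.0027
```

View pics/b1.png

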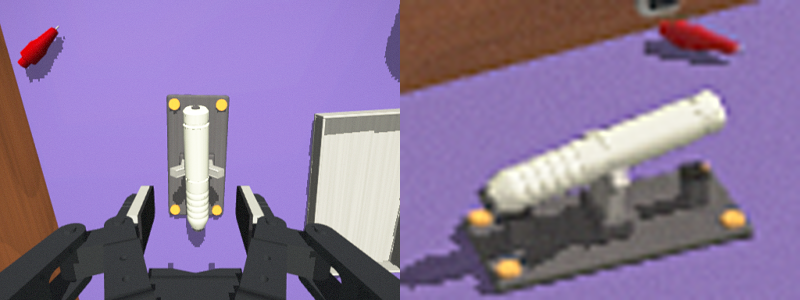

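The handle tipped nose-down (slope about 0.18 over the blade), so it looks faulty. I'll verify it lies centred before trusting that.

Run:
```python
from h import *
i=load("b1w"); T=i["cam_to_world"]; V,U=np.mgrid[:384,:512]; z=i["range_z"]
P=np.stack([(U-i["cx"])/i["fx"]*z,(V-i["cy"])/i["fy"]*z,z],-1)@T[:3,:3].T+T[:3,3]
X=np.array([np.cos(np.radians(-95.6)),np.sin(np.radians(-95.6))]); d=P[...,:2]-[.46,.0196]; s=d@X; l=d@[-X[1],X[0]]
h=(abs(l)<.008)&(P[...,2]>.042)&(abs(s)<.1)&(i["frame"].min(-1)>130); print("handle s",np.percentile(s[h],[0,.5,99.5,100]).round(4))
b=(abs(l)>.014)&(abs(l)<.022)&(P[...,2]>.048)&(P[...,2]<.062)&(abs(s)<.03); print("blade s",b.sum(),np.percentile(s[b],[2,50,98]).round(4))
g=i["frame"].mean(-1); 
for k in np.arange(-.012,.016,.001):
    m=h&(abs(l-.001)<.004)&(s>=k)&(s<k+.001); print(round(k,3),g[m].mean().round(0),end="; ")
```

```text
handle s [-0.092  -0.092   0.0656  0.0697]
blade s 227 [-0.0047 -0.0008  0.0042]
-0.012 246.0; -0.011 247.0; -0.01 247.0; -0.009 247.0; -0.008 247.0; -0.007 247.0; -0.006 246.0; -0.005 247.0; -0.004 247.0; -0.003 247.0; -0.002 246.0; -0.001 247.0; 0.0 246.0; 0.001 247.0; 0.002 246.0; 0.003 247.0; 0.004 248.0; 0.005 250.0; 0.006 249.0; 0.007 246.0; 0.008 245.0; 0.009 245.0; 0.01 245.0; 0.011 244.0; 0.012 245.0; 0.013 243.0; 0.014 243.0; 0.015 244.0;
```

Emit:
send_rows(
  rows=[
    [5.0,[-4.4,0.15,2],0],
    [5.0,[0,0,4],0],
    [5.0,[0,0,3],0],
    [5.0,[0,0,2],0],
    [5.0,[0,0,0],0],
    [1.5,[0,0,0],0],
    [1.5,[0,0,0],0],
    [1.5,[0,0,0],0],
    [1.5,[0,0,0],0],
  ],
  newtons=60,
)

```text
t: 9.28
tool_pos: [0.4589, -0.0027, 0.0387]
tool_rot: [2.327, 2.109, 0.001]
contact_force: [-3.1, 0.8, 5.6]
opening: 0.0221
grip_force: 59.0
```

Emit:
send_rows(
  rows=[
    [1.5,[0,0,-1],0],
    [1.5,[0,0,-3],0],
    [1.5,[0,0,-4],0],
    [1.5,[0,0,0],0],
    [1.5,[0,0,0],0],
  ],
)

```text
t: 9.9
tool_pos: [0.4578, -0.0025, 0.1169]
tool_rot: [-2.327, -2.109, 0.001]
contact_force: [0.3, -0.6, -1.8]
opening: 0.0221
grip_force: 59.1
```

Run:
```python
from h import *
from station import ctrl
o=ctrl.get_obs(); print(np.round(pose(o),4),o["opening"])
plan(pose(o),[(0.652,-0.072,0.115,-2.5,1.5)])
```

```text
[ 4.5780e-01 -2.5000e-03  1.1690e-01 -5.6208e+00] 0.022062300744044656
[1.5, [-1.0, 4.0, 0.0], -1],
[1.5, [-1.1, 4.0, 0.0], -1],
[1.5, [-1.1, 4.0, 0.1], 0],
[1.5, [-1.2, 3.9, 0.0], -1],
[1.5, [-1.17, 3.96, 0.09], 0]
-> [ 0.652 -0.072  0.115] -2.6208447218219044
```

Emit:
send_rows(
  rows=[
    [1.5,[-1.0,4.0,0],-1],
    [1.5,[-1.1,4.0,0],-1],
    [1.5,[-1.1,4.0,0.1],0],
    [1.5,[-1.2,3.9,0],-1],
    [1.5,[-1.2,4.0,0.1],0],
    [1.5,[0,0,4],0],
    [1.5,[0,0,3],0],
    [1.5,[0,0,2],0],
    [1.5,[0,0,0.4],0],
    [1.5,[0,0,0],0],
  ],
)

```text
t: 11.15
tool_pos: [0.6533, -0.0725, 0.0221]
tool_rot: [2.271, 2.17, 0.0]
contact_force: [0.3, 0.2, -0.5]
opening: 0.0218
grip_force: 59.4
```

Emit:
send_rows(
  rows=[
    [1.5,[0,0,0.3],0],
    [1.5,[0,0,0.2],0],
    [1.5,[0,0,0],0],
  ],
  newtons=35,
)

```text
t: 11.52
tool_pos: [0.6532, -0.0724, 0.0172]
tool_rot: [2.271, 2.17, 0.0]
contact_force: [1.7, -0.1, -1.5]
opening: 0.0221
grip_force: 59.4
```

Emit:
send_rows(
  rows=[
    [1.5,[0,0,0.2],0],
    [1.5,[0,0,0.2],0],
    [1.5,[0,0,0.1],0],
    [1.5,[0,0,0],0],
  ],
  newtons=25,
)

```text
t: 12.02
tool_pos: [0.653, -0.0724, 0.0119]
tool_rot: [-2.272, -2.17, 0.0]
contact_force: [-1.2, 0.3, -1.2]
opening: 0.022
grip_force: 59.4
```

Emit:
send_rows(
  rows=[
    [1.5,[0,0,0.2],0],
    [1.5,[0,0,0.1],0],
    [1.5,[0,0,0],0],
  ],
)

```text
t: 12.4
tool_pos: [0.6538, -0.0722, 0.0106]
tool_rot: [2.271, 2.17, 0.001]
contact_force: [-3.2, 3.6, 6.5]
opening: 0.0219
grip_force: 60.1
```

```bash
python3 look.py t1 .652 -.05 .015 -92.5
```

```text
[ 0.6538 -0.0722  0.0106 -2.6203] 12.4
-0.065 1408 ztop 0.0449 lat 0.0012
-0.055 2086 ztop 0.0442 lat 0.0017
-0.045 1992 ztop 0.0431 lat 0.0021
-0.035 1776 ztop 0.0416 lat 0.002
-0.025 1590 ztop 0.0401 lat 0.0021
-0.015 1417 ztop 0.0386 lat 0.0021
-0.005 1338 ztop 0.037 lat 0.0016
0.005 1205 ztop 0.0352 lat 0.0017
0.015 1429 ztop 0.0428 lat -0.0024
0.025 862 ztop 0.0324 lat 0.0032
0.035 729 ztop 0.0309 lat 0.0029
0.045 612 ztop 0.0292 lat 0.0028
0.055 550 ztop 0.0278 lat 0.003
0.065 129 ztop 0.0255 lat 0.0042
0.075 6 ztop 0.0039 lat -0.0105
```

View pics/t1.png

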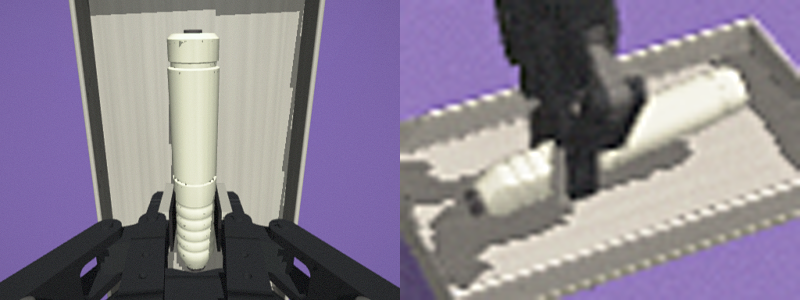

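The nose has just touched the tray floor and the tail is still about 15 mm up. I'll press gently so the handle levels in the grip.

Emit:
send_rows(
  rows=[
    [1.5,[0,0,0.15],0],
    [1.5,[0,0,0.15],0],
    [1.5,[0,0,0],0],
  ],
)

```text
t: 12.88
tool_pos: [0.6552, -0.0725, 0.0088]
tool_rot: [2.269, 2.168, 0.004]
contact_force: [-1.3, 2.0, 8.6]
opening: 0.0219
grip_force: 60.4
```

Emit:
send_rows(
  rows=[
    [1.5,[0,0,0.15],0],
    [1.5,[0,0,0.15],0],
    [1.5,[0,0,0],0],
  ],
)

```text
t: 13.25
tool_pos: [0.6556, -0.0716, 0.0066]
tool_rot: [2.27, 2.168, 0.006]
contact_force: [-3.2, 5.4, 12.6]
opening: 0.0218
grip_force: 61.1
```

```bash
python3 look.py t2 .652 -.05 .015 -92.5
```

```text
[ 0.6556 -0.0716  0.0066 -2.6142] 13.25
-0.065 1762 ztop 0.0333 lat 0.001
-0.055 1972 ztop 0.0332 lat 0.0018
-0.045 1931 ztop 0.033 lat 0.0018
-0.035 1768 ztop 0.0324 lat 0.0019
-0.025 1604 ztop 0.0318 lat 0.0019
-0.015 1493 ztop 0.0312 lat 0.0019
-0.005 1440 ztop 0.0306 lat 0.0014
0.005 1296 ztop 0.03 lat 0.0014
0.015 1562 ztop 0.0381 lat -0.0011
0.025 906 ztop 0.029 lat 0.0046
0.035 800 ztop 0.0283 lat 0.0047
0.045 697 ztop 0.0277 lat 0.0043
0.055 630 ztop 0.0272 lat 0.0041
0.065 135 ztop 0.025 lat 0.0015
0.075 10 ztop 0.0035 lat -0.0089
```

Emit:
send_rows(
  rows=[
    [1.5,[0,0,0.15],0],
    [1.5,[0,0,0.05],0],
    [1.5,[0,0,0],0],
  ],
)

```text
t: 13.72
tool_pos: [0.6563, -0.0714, 0.0052]
tool_rot: [2.269, 2.168, 0.008]
contact_force: [-2.1, 6.7, 14.3]
opening: 0.022
grip_force: 61.5
```

Emit:
send_rows(
  rows=[
    [2.4,[0,0,0],0],
    [2.8,[0,0,0],0],
    [3.5,[0,0,0],0],
    [4.5,[0,0,0],0],
    [4.5,[0,0,-2],0],
    [4.5,[0,0,-5],0],
    [4.5,[0,0,-5],0],
    [4.5,[0,0,-5],0],
    [4.5,[0,0,0],0],
  ],
)

```text
t: 14.85
tool_pos: [0.6557, -0.0732, 0.178]
tool_rot: [2.265, 2.164, 0.009]
contact_force: [0.2, -0.3, 0.7]
opening: 0.0449
grip_force: 0.0
```

```bash
python3 look.py t3 .652 -.05 .015 -92.5
python3 - <<'E'
from h import *
from station import ctrl
plan(pose(ctrl.get_obs()),[(0.5126,0.3689,0.16,103.3,4.8)],rot=8.9,step=.045)
E
```

```text
[ 0.6557 -0.0732  0.178  -2.6219] 14.85
-0.065 345 ztop 0.0266 lat 0.0003
-0.055 374 ztop 0.0269 lat 0.0008
-0.045 367 ztop 0.0274 lat 0.0006
-0.035 343 ztop 0.0273 lat 0.0005
-0.025 332 ztop 0.0274 lat 0.0008
-0.015 313 ztop 0.0274 lat 0.001
-0.005 310 ztop 0.0275 lat 0.0009
0.005 304 ztop 0.0272 lat 0.0006
0.015 309 ztop 0.0272 lat 0.0006
0.025 294 ztop 0.0272 lat 0.0008
0.035 275 ztop 0.0271 lat 0.0009
0.045 261 ztop 0.0271 lat 0.0012
0.055 262 ztop 0.027 lat 0.0011
0.065 154 ztop 0.0251 lat -0.0015
0.075 7 ztop 0.0042 lat -0.01
[4.8, [3.6, -1.3, 0.1], -9],
[4.8, [3.8, -0.8, 0.1], -9],
[4.8, [3.9, -0.1, 0.1], -9],
[4.8, [3.8, 0.5, 0.1], -9],
[4.8, [3.7, 1.0, 0.1], -9],
[4.8, [3.5, 1.6, 0.1], -9],
[4.8, [3.2, 2.1, 0.1], -9],
[4.8, [2.8, 2.6, 0.1], -9],
[4.8, [2.4, 3.1, 0.1], -8],
[4.8, [2.0, 3.3, 0.1], -9],
[4.8, [1.4, 3.6, 0.1], -8],
[4.8, [0.86, 3.8, 0.06], -9]
-> [0.5126 0.3689 0.16  ] 103.37467796560759
```

The faulty handle lies level and still in the tray. Now the second one.

Emit:
send_rows(
  rows=[
    [4.8,[3.6,-1.3,0.1],-9],
    [4.8,[3.8,-0.8,0.1],-9],
    [4.8,[3.9,-0.1,0.1],-9],
    [4.8,[3.8,0.5,0.1],-9],
    [4.8,[3.7,1.0,0.1],-9],
    [4.8,[3.5,1.6,0.1],-9],
    [4.8,[3.2,2.1,0.1],-9],
    [4.8,[2.8,2.6,0.1],-9],
    [4.8,[2.4,3.1,0.1],-8],
    [4.8,[2.0,3.3,0.1],-9],
  ],
)

```text
t: 16.2
tool_pos: [0.5339, 0.2953, 0.1579]
tool_rot: [-0.091, -3.136, 0.004]
contact_force: [0.8, -0.1, 0.1]
opening: 0.0481
grip_force: 0.0
```

Emit:
send_rows(
  rows=[
    [4.8,[1.4,3.6,0.1],-8],
    [4.8,[0.9,3.8,0.1],-9],
    [4.8,[0,0,0],0],
    [4.8,[0,0,0],0],
  ],
)

```text
t: 16.7
tool_pos: [0.5116, 0.368, 0.1569]
tool_rot: [0.364, -3.117, 0.003]
contact_force: [-0.1, -0.7, -1.1]
opening: 0.048
grip_force: 0.0
```

```bash
python3 look.py p1 .534 .374 .046 13.3
```

```text
[  0.5116   0.368    0.1569 103.327 ] 16.7
-0.065 369 ztop 0.0578 lat -0.0044
-0.055 429 ztop 0.0581 lat -0.0019
-0.045 386 ztop 0.0584 lat -0.0032
-0.035 352 ztop 0.0584 lat -0.0036
-0.025 333 ztop 0.0583 lat -0.0038
-0.015 321 ztop 0.0585 lat -0.0038
-0.005 303 ztop 0.0585 lat -0.004
0.005 324 ztop 0.0583 lat -0.0038
0.015 304 ztop 0.0583 lat -0.0034
0.025 291 ztop 0.0583 lat -0.0033
0.035 271 ztop 0.0582 lat -0.0032
0.045 277 ztop 0.0584 lat -0.0031
0.055 242 ztop 0.0584 lat -0.0029
0.065 115 ztop 0.0557 lat -0.0025
```

Emit:
send_rows(
  rows=[
    [4.8,[0,0,4],0],
    [4.8,[0,0,4],0],
    [4.8,[0,0,3],0],
    [4.8,[0,0,1.5],0],
    [4.8,[0,0,0],0],
    [1.5,[0,0,0],0],
    [1.5,[0,0,0],0],
    [1.5,[0,0,0],0],
    [1.5,[0,0,0],0],
  ],
  newtons=60,
)

```text
t: 17.92
tool_pos: [0.5139, 0.3691, 0.036]
tool_rot: [-0.366, 3.117, 0.0]
contact_force: [0.3, -3.4, 5.7]
opening: 0.022
grip_force: 58.8
```

Emit:
send_rows(
  rows=[
    [1.5,[0,0,-1],0],
    [1.5,[0,0,-3],0],
    [1.5,[0,0,-4],0],
    [1.5,[0,0,-4],0],
    [1.5,[0,0,0],0],
    [1.5,[0,0,0],0],
  ],
)

```text
t: 18.68
tool_pos: [0.5115, 0.3687, 0.1523]
tool_rot: [0.366, -3.118, 0.001]
contact_force: [-0.7, 0.2, -2.4]
opening: 0.0217
grip_force: 59.0
```

Run:
```python
from h import *
from station import ctrl
o=ctrl.get_obs();p=np.array(pose(o));print(p.round(4),o["opening"])
i=ctrl.get_image("wrist"); np.savez("pics/q1.npz",**i)
T=i["cam_to_world"]; V,U=np.mgrid[:384,:512]; z=i["range_z"]
def tail(i,p,zc):
    T=i["cam_to_world"]; z=i["range_z"]
    P=np.stack([(U-i["cx"])/i["fx"]*z,(V-i["cy"])/i["fy"]*z,z],-1)@T[:3,:3].T+T[:3,3]
    a=np.radians(p[3]-90); X=np.array([np.cos(a),np.sin(a)]); d=P[...,:2]-p[:2]; s=d@X; l=d@[-X[1],X[0]]
    m=(abs(l)<.009)&(abs(P[...,2]-zc)<.02)&(s<.0)&(s>-.09)&(i["frame"].min(-1)>130); return np.percentile(s[m],[0,.5,2]).round(4),m.sum()
print("prev",tail(load("w2"),np.array([.5308,.2917,.1499,103.385]),.165)); print("now",tail(i,p,p[2]+.015))
plan(pose(o),[(0.4612,0.0412,0.12,-5.6,1.5)],rot=8.5,step=.045)
```

```text
[  0.5115   0.3687   0.1523 103.3902] 0.021673893018644745
prev (array([-0.0497, -0.0483, -0.0479]), np.int64(5131))
now (array([-0.0499, -0.0484, -0.0481]), np.int64(5033))
[1.5, [1.0, -2.4, 0.2], 8],
[1.5, [0.6, -2.5, 0.3], 8],
[1.5, [0.3, -2.5, 0.2], 8],
[1.5, [-0.1, -2.5, 0.3], 8],
[1.5, [-0.4, -2.5, 0.2], 9],
[1.5, [-0.8, -2.4, 0.3], 8],
[1.5, [-1.2, -2.3, 0.2], 9],
[1.5, [-1.5, -2.1, 0.3], 8],
[1.5, [-1.8, -1.8, 0.2], 9],
[1.5, [-2.0, -1.5, 0.3], 8],
[1.5, [-2.2, -1.2, 0.2], 9],
[1.5, [-2.4, -0.9, 0.3], 8],
[1.5, [-2.53, -0.56, 0.23], 9]
-> [0.4612 0.0412 0.12  ] -5.609786965468558
```

Emit:
send_rows(
  rows=[
    [1.5,[1.0,-2.4,0.2],8],
    [1.5,[0.6,-2.5,0.3],8],
    [1.5,[0.3,-2.5,0.2],8],
    [1.5,[-0.1,-2.5,0.3],8],
    [1.5,[-0.4,-2.5,0.2],9],
    [1.5,[-0.8,-2.4,0.3],8],
    [1.5,[-1.2,-2.3,0.2],9],
    [1.5,[-1.5,-2.1,0.3],8],
    [1.5,[-1.8,-1.8,0.2],9],
    [1.5,[-2.0,-1.5,0.3],8],
  ],
)

```text
t: 19.98
tool_pos: [0.4722, 0.1163, 0.1263]
tool_rot: [-1.798, -2.572, 0.004]
contact_force: [-0.2, -0.3, -2.0]
opening: 0.0218
grip_force: 59.0
```

Emit:
send_rows(
  rows=[
    [1.5,[-2.2,-1.2,0.2],9],
    [1.5,[-2.4,-0.9,0.3],8],
    [1.5,[-2.5,-0.6,0.2],9],
    [1.5,[0,0,0],0],
    [1.5,[0,0,0],0],
  ],
)

```text
t: 20.6
tool_pos: [0.461, 0.0422, 0.1205]
tool_rot: [-2.325, -2.11, 0.002]
contact_force: [0.1, -0.0, -2.9]
opening: 0.0218
grip_force: 59.1
```

Emit:
send_rows(
  rows=[
    [1.5,[-0.1,0.05,3],0],
    [1.5,[0,0,3],0],
    [1.5,[0,0,1.2],0],
    [1.5,[0,0,0.4],0],
    [1.5,[0,0,0.2],0],
    [1.5,[0,0,0],0],
  ],
)

```text
t: 21.35
tool_pos: [0.4629, 0.0407, 0.0448]
tool_rot: [2.326, 2.109, 0.002]
contact_force: [-0.8, -0.1, -1.8]
opening: 0.0219
grip_force: 59.1
```

Emit:
send_rows(
  rows=[
    [1.5,[0,0,0.1],0],
    [1.5,[0,0,0],0],
  ],
)

```text
t: 21.6
tool_pos: [0.4623, 0.0406, 0.0432]
tool_rot: [2.327, 2.109, 0.001]
contact_force: [-0.1, 1.1, -3.3]
opening: 0.0218
grip_force: 59.1
```

Emit:
send_rows(
  rows=[
    [1.5,[0.05,0,0.1],0],
    [1.5,[0,0,0.1],0],
    [1.5,[0,0,0],0],
  ],
)

```text
t: 21.98
tool_pos: [0.463, 0.0411, 0.0417]
tool_rot: [2.327, 2.109, 0.002]
contact_force: [-0.4, -0.3, 3.7]
opening: 0.0218
grip_force: 59.6
```

Contact at the expected height; I'll release and retreat.

Emit:
send_rows(
  rows=[
    [1.5,[0,-0.05,0],0],
    [2.6,[0,0,0],0],
    [3.0,[0,0,0],0],
    [4.5,[0,0,0],0],
    [5.0,[0,0,0],0],
    [5.0,[0,0,-2],0],
    [5.0,[0,0,-4],0],
    [5.0,[0,0,-5],0],
    [5.0,[0,0,0],0],
    [5.0,[0,0,0],0],
  ],
)

```text
t: 23.22
tool_pos: [0.4614, 0.0413, 0.1504]
tool_rot: [-2.327, -2.11, 0.0]
contact_force: [0.1, -0.3, 0.1]
opening: 0.0501
grip_force: 0.0
```

```bash
python3 look.py b2 .46 .0196 .052 -95.6
```

```text
[ 0.4614  0.0413  0.1504 -5.6204] 23.225
-0.065 447 ztop 0.0636 lat 0.0017
-0.055 420 ztop 0.0639 lat 0.0019
-0.045 412 ztop 0.0643 lat 0.002
-0.035 397 ztop 0.0641 lat 0.0017
-0.025 378 ztop 0.0641 lat 0.0017
-0.015 369 ztop 0.0641 lat 0.0018
-0.005 443 ztop 0.0639 lat -0.0008
0.005 401 ztop 0.064 lat 0.0007
0.015 320 ztop 0.064 lat 0.0015
0.025 322 ztop 0.0638 lat 0.0016
0.035 286 ztop 0.0638 lat 0.0016
0.045 312 ztop 0.0637 lat 0.0016
0.055 250 ztop 0.0638 lat 0.0016
0.065 88 ztop 0.0615 lat 0.0013
```

View pics/b2.png

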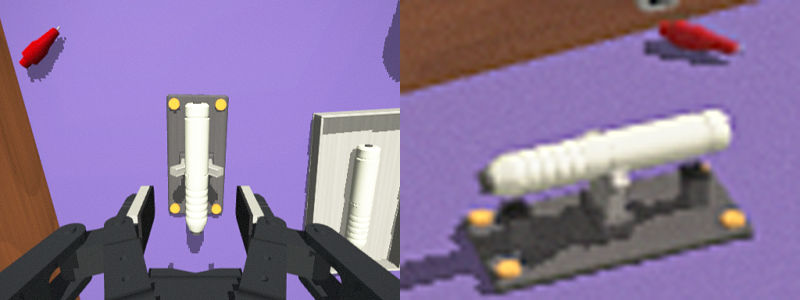

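It stays level (right panel) with the faulty one lying in the tray, so this is the good one. I'll regrip it by the nose half.

Emit:
send_rows(
  rows=[
    [5.0,[-4.4,0.1,2],0],
    [5.0,[0,0,4],0],
    [5.0,[0,0,3],0],
    [5.0,[0,0,2],0],
    [5.0,[0,0,0],0],
    [1.5,[0,0,0],0],
    [1.5,[0,0,0],0],
    [1.5,[0,0,0],0],
    [1.5,[0,0,0],0],
  ],
  newtons=60,
)

```text
t: 24.45
tool_pos: [0.4587, -0.0028, 0.0417]
tool_rot: [2.327, 2.11, 0.001]
contact_force: [-2.6, -1.0, 4.9]
opening: 0.0215
grip_force: 58.8
```

Emit:
send_rows(
  rows=[
    [1.5,[0,0,-1],0],
    [1.5,[0,0,-3],0],
    [1.5,[0,0,-4],0],
    [1.5,[0,0,-2],0],
    [1.5,[0,0,0],0],
    [1.5,[0,0,0],0],
  ],
)

```text
t: 25.2
tool_pos: [0.4576, -0.0025, 0.1395]
tool_rot: [-2.327, -2.109, 0.002]
contact_force: [-0.5, -0.5, -2.4]
opening: 0.0218
grip_force: 59.1
```

Run:
```python
from h import *
from station import ctrl
o=ctrl.get_obs();p=np.array(pose(o));print(p.round(4),o["opening"])
i=ctrl.get_image("wrist"); np.savez("pics/r1.npz",**i)
V,U=np.mgrid[:384,:512]; T=i["cam_to_world"]; z=i["range_z"]
P=np.stack([(U-i["cx"])/i["fx"]*z,(V-i["cy"])/i["fy"]*z,z],-1)@T[:3,:3].T+T[:3,3]
a=np.radians(p[3]-90); X=np.array([np.cos(a),np.sin(a)]); d=P[...,:2]-p[:2]; s=d@X; l=d@[-X[1],X[0]]
m=(abs(l)<.009)&(abs(P[...,2]-p[2]-.018)<.025)&(s>-.12)&(s<0)&(i["frame"].min(-1)>130)
print("tail s",np.percentile(s[m],[0,.5,2]).round(4))
for k in np.arange(-.09,-.01,.02):
    q=m&(s>=k)&(s<k+.02); print(round(k,3),np.percentile(P[q][:,2],90).round(4) if q.any() else None)
```

```text
[ 4.5760e-01 -2.5000e-03  1.3950e-01 -5.6211e+00] 0.02181058501078881
tail s [-0.0929 -0.0913 -0.09  ]
-0.09 0.1614
-0.07 0.1617
-0.05 0.1618
-0.03 0.1618
```

Run:
```python
from h import *
from station import ctrl
plan(pose(ctrl.get_obs()),[(0.5485,-.343,0.14,-90.6,1.5)],rot=8.5,step=.04)
```

```text
[1.5, [-3.3, 1.2, 0.0], 8],
[1.5, [-3.1, 1.7, 0.0], 9],
[1.5, [-2.8, 2.2, 0.0], 8],
[1.5, [-2.5, 2.5, 0.0], 9],
[1.5, [-2.0, 2.9, 0.0], 8],
[1.5, [-1.6, 3.1, 0.0], 9],
[1.5, [-1.1, 3.3, 0.0], 8],
[1.5, [-0.6, 3.5, 0.0], 9],
[1.5, [-0.1, 3.5, 0.0], 8],
[1.5, [0.37, 3.55, -0.09], 9]
-> [ 0.5485 -0.343   0.14  ] -90.62289743101455
```

Emit:
send_rows(
  rows=[
    [1.5,[-3.3,1.2,0],8],
    [1.5,[-3.1,1.7,0],9],
    [1.5,[-2.8,2.2,0],8],
    [1.5,[-2.5,2.5,0],9],
    [1.5,[-2.0,2.9,0],8],
    [1.5,[-1.6,3.1,0],9],
    [1.5,[-1.1,3.3,0],8],
    [1.5,[-0.6,3.5,0],9],
    [1.5,[-0.1,3.5,0],8],
    [1.5,[0.4,3.5,0],9],
  ],
)

```text
t: 26.5
tool_pos: [0.5491, -0.3431, 0.1383]
tool_rot: [-3.139, 0.025, 0.005]
contact_force: [-1.0, 0.9, -2.5]
opening: 0.022
grip_force: 59.1
```

Emit:
send_rows(
  rows=[
    [1.5,[0,0,0],0],
    [1.5,[0,0,0],0],
  ],
)

```text
t: 26.75
tool_pos: [0.549, -0.3417, 0.139]
tool_rot: [-3.139, 0.016, 0.004]
contact_force: [0.3, 0.6, -2.4]
opening: 0.0219
grip_force: 59.2
```

Run:
```python
from h import *
from station import ctrl
o=ctrl.get_obs();p=np.array(pose(o));print(p.round(4),o["opening"])
i=ctrl.get_image("wrist"); np.savez("pics/y1.npz",**i)
for p3 in((.568,-.263,.046),(.568+.07,-.343,.05),(.568-.054,-.343,.034)): print(w2px(i,p3)*1.5625)
cv2.imwrite("pics/y1.png",cv2.resize(i["frame"][...,::-1],(800,600),interpolation=cv2.INTER_CUBIC))
V,U=np.mgrid[:384,:512]
def cloud(i):
    T=i["cam_to_world"]; z=i["range_z"]
    return np.stack([(U-i["cx"])/i["fx"]*z,(V-i["cy"])/i["fy"]*z,z],-1)@T[:3,:3].T+T[:3,3]
P=cloud(i); br=i["frame"].min(-1)
m=(br>120)&(P[...,2]>.038)&(P[...,2]<.075)&(abs(P[...,1]+.263)<.02)&(abs(P[...,0]-.57)<.09)
x,y=P[m][:,0],P[m][:,1]; print("c n",m.sum(),"x",np.percentile(x,[0,1,99,100]).round(4))
for a in np.arange(.49,.65,.02):
    q=abs(x-a)<.005
    if q.sum()>10: print(a.round(3),"ymid",((np.percentile(y[q],2)+np.percentile(y[q],98))/2).round(4))
```

```text
[  0.549   -0.3417   0.139  -90.5666] 0.02188047719476291
[224.37512522 272.17577728]
[389.01926915 115.30149102]
[391.21936113 364.68976015]
c n 4121 x [0.5012 0.5075 0.6375 0.639 ]
0.51 ymid -0.2625
0.53 ymid -0.262
0.55 ymid -0.2624
0.57 ymid -0.2628
0.59 ymid -0.2628
0.61 ymid -0.2635
0.63 ymid -0.2634
```

View pics/y1.png

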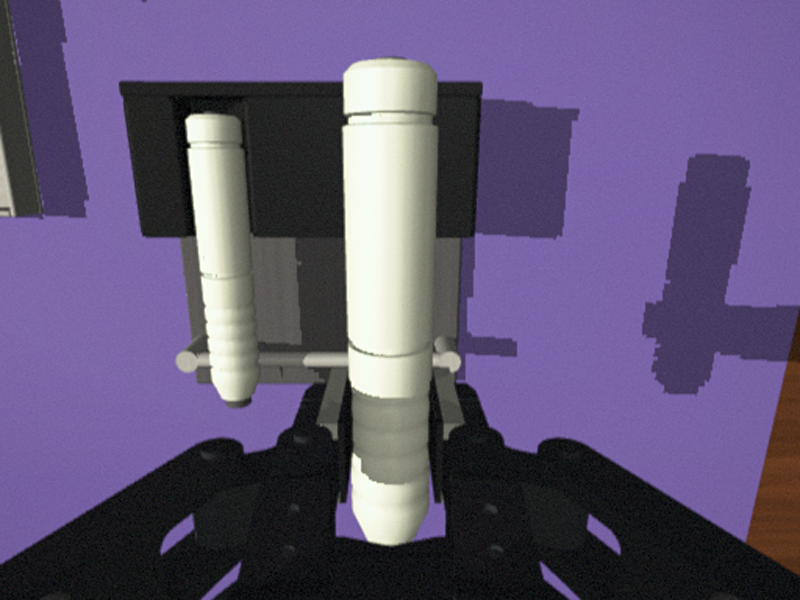

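The wrist view shows the carried handle over the empty right bay, with its tail at (390,65) towards the trough. handle_c is undisturbed at (225,260). I'll shift slightly and lower with force checks.

Emit:
send_rows(
  rows=[
    [1.5,[-0.15,0.2,3],0],
    [1.5,[0,0,3],0],
    [1.5,[0,0,2],0],
    [1.5,[0,0,0.8],0],
    [1.5,[0,0,0],0],
    [1.5,[0,0,0],0],
  ],
)

```text
t: 27.55
tool_pos: [0.5491, -0.3452, 0.0544]
tool_rot: [3.14, -0.017, 0.003]
contact_force: [-0.2, 0.0, -2.0]
opening: 0.0219
grip_force: 59.3
```

Emit:
send_rows(
  rows=[
    [1.5,[0,0,0.3],0],
    [1.5,[0,0,0.3],0],
    [1.5,[0,0,0],0],
  ],
)

```text
t: 27.92
tool_pos: [0.548, -0.3445, 0.0465]
tool_rot: [-3.141, 0.017, 0.001]
contact_force: [-0.2, 0.4, -2.2]
opening: 0.0218
grip_force: 59.3
```

Emit:
send_rows(
  rows=[
    [1.5,[0,0,0.3],0],
    [1.5,[0,0,0.3],0],
    [1.5,[0,0,0.1],0],
    [1.5,[0,0,0],0],
  ],
)

```text
t: 28.42
tool_pos: [0.5482, -0.3445, 0.0396]
tool_rot: [-3.141, 0.017, 0.0]
contact_force: [0.1, 0.3, -2.2]
opening: 0.0216
grip_force: 59.3
```

Emit:
send_rows(
  rows=[
    [1.5,[0,0,0.1],0],
    [1.5,[0,0,0.1],0],
    [1.5,[0,0,0],0],
  ],
)

```text
t: 28.8
tool_pos: [0.5482, -0.3446, 0.0377]
tool_rot: [-3.141, 0.017, 0.0]
contact_force: [0.2, -0.3, -2.8]
opening: 0.0219
grip_force: 59.3
```

Emit:
send_rows(
  rows=[
    [1.5,[-0.05,0,0.1],0],
    [1.5,[0,0,0.1],0],
    [1.5,[0,0,0],0],
  ],
)

```text
t: 29.18
tool_pos: [0.5478, -0.3447, 0.0362]
tool_rot: [3.141, -0.017, 0.0]
contact_force: [-2.2, 1.4, -0.6]
opening: 0.0216
grip_force: 59.5
```

Emit:
send_rows(
  rows=[
    [1.5,[0,0,0.1],0],
    [1.5,[0,0,0],0],
  ],
)

```text
t: 29.42
tool_pos: [0.5478, -0.3448, 0.0361]
tool_rot: [3.141, -0.017, -0.0]
contact_force: [-4.7, 1.1, 5.7]
opening: 0.0217
grip_force: 60.1
```

Emit:
send_rows(
  rows=[
    [2.4,[0,0,0],0],
    [2.8,[0,0,0],0],
    [3.5,[0,0,0],0],
    [4.5,[0,0,0],0],
    [4.5,[0,0,-2],0],
    [4.5,[0,0,-5],0],
    [4.5,[0,0,-5],0],
    [4.5,[-3,0,-3],0],
    [4.5,[0,0,0],0],
    [4.5,[0,0,0],0],
  ],
)

```text
t: 30.68
tool_pos: [0.5178, -0.3442, 0.1849]
tool_rot: [3.142, -0.017, 0.001]
contact_force: [-0.6, -0.3, -0.5]
opening: 0.0448
grip_force: 0.0
```

```bash
python3 look.py z1 .569 -.3445 .046 179.5; echo C
python3 - <<'E'
from h import *
i=load("z1w"); V,U=np.mgrid[:384,:512]; T=i["cam_to_world"]; z=i["range_z"]
P=np.stack([(U-i["cx"])/i["fx"]*z,(V-i["cy"])/i["fy"]*z,z],-1)@T[:3,:3].T+T[:3,3]
for n,y0 in(("c",-.263),("new",-.3435)):
    m=(i["frame"].min(-1)>120)&(P[...,2]>.045)&(P[...,2]<.075)&(abs(P[...,1]-y0)<.02)&(abs(P[...,0]-.57)<.09)
    x,y,h=P[m].T; print(n,m.sum(),np.percentile(x,[0,1,99,100]).round(4),[(np.median(y[abs(x-a)<.01]).round(4),np.percentile(h[abs(x-a)<.01],90).round(4)) for a in(.52,.57,.62)])
E
```

```text
[  0.5178  -0.3442   0.1849 -90.6317] 30.675
-0.065 386 ztop 0.058 lat 0.0006
-0.055 379 ztop 0.0585 lat 0.0008
-0.045 397 ztop 0.0585 lat 0.001
-0.035 364 ztop 0.0586 lat 0.0009
-0.025 354 ztop 0.0584 lat 0.0008
-0.015 345 ztop 0.0585 lat 0.0009
-0.005 317 ztop 0.0583 lat 0.001
0.005 310 ztop 0.0585 lat 0.0013
0.015 301 ztop 0.0583 lat 0.0011
0.025 289 ztop 0.058 lat 0.0012
0.035 288 ztop 0.0581 lat 0.0012
0.045 287 ztop 0.0581 lat 0.0008
0.055 248 ztop 0.0575 lat 0.0001
0.065 54 ztop 0.0549 lat -0.0
C
c 4290 [0.4994 0.5059 0.6381 0.6535] [(np.float64(-0.2655), np.float64(0.0579)), (np.float64(-0.2663), np.float64(0.0584)), (np.float64(-0.2672), np.float64(0.0584))]
new 4452 [0.5016 0.5075 0.6404 0.6525] [(np.float64(-0.3457), np.float64(0.058)), (np.float64(-0.3462), np.float64(0.0584)), (np.float64(-0.346), np.float64(0.0585))]
```

The handle sits level in the ready bay, 80 mm from handle_c and at the same height. I'm handing in.

```bash
python3 -c "
from station import ctrl
print(ctrl.finish_job())"
```

```text
the job is handed in; nothing more can be done
None
```

The handle that tipped is in the steel tray, the one that stayed level is in the ready stand's empty bay (tail in the trough, nose out), and the job was handed in at about 31 s.

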